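# Seat the tapered spindle stub in its cup and rock it free

## Robot

A 7-joint arm with a two-finger parallel gripper is mounted at the origin on a cart in front of the work surface, level with it; the furniture and walls round the work are solid. World frame = base frame: x ahead of the robot, y to its left, z up, the work surface at z = 0. Lengths are in mm, angles in rad, forces in N, time in s.
With the tool pointing down it reaches from about 425 to 950 mm from the base axis. Payload 4.7 kg.
Tool frame: the origin (TCP) lies on the centre line of the jaws, within the pads' length; the fingertips stand 22 mm ahead of it and the grasp point (between the pads) lies 3 mm ahead of it; y points along the fingers, x is the direction in which the jaws open and shut, and the axes are right-handed (so a half turn about y gives the same grasp; the last joint's range is limited). The gripper opens to 85 mm and grips with 20 to 120 N. Pads are 22 mm wide; open, the fingers measure 114 mm over their backs; the gripper's body (76 mm by 85 mm) begins 54 mm behind the grasp point. The pads swing forward as they close: fully open they stand 13 mm farther back than shut.
Start: joints at [-1.139, 0.469, -0.049, 1.532, 0.024, 1.141, -0.082], TCP at [300.113, 604.631, 253.335] pointing down, gripper open.
Joint ranges: [-2.59, 2.59], [-0.33, 1.99], [-1.39, 1.29], [0.1, 2.45], [-1.04, 4.18], [0.21, 1.99], [-2.66, 2.66]. Speed limits (rad/s): [2.57, 2.57, 3.14, 3.14, 3.14, 3.14, 3.14].

## Interface

Orientations are given as a rotation vector (axis times angle).
In Python, from bench import manip gives the robot as it stands.
- The arm moves only by the shell command python3 -m inch 'ROWS' [FORCE]. ROWS is JSON, a list of rows, each a list of 7 numbers: the finger opening in cm, from 0 to 8.54, then the shift along the tool's x, y, z in cm, then the turn, a rotation vector about the tool's x, y, z in degrees. In form: [[fingers, tx, ty, tz, rx, ry, rz], ...]. A call has 1 to 10 rows; each row shifts and turns the pose as measured when the row begins, along the tool's axes as they then stand; what a row does not reach is not made up. A row lasts 1/8 s, in which the tool goes at most 62.5 mm and 10.7 degrees, less where a joint would pass 70% of its speed; a pose out of reach is approached as far as the arm can. A call is refused whole if a number of a shift passes 6.25 or a number of a turn 10.7, either way. A call with a gripper value outside its range is refused whole. The fingers move at their own pace and stop on an object; FORCE is the grip in N (left out, the last holds). Time passes only in rows, so rows that do not move let the fingers close. It gives the time, the measured TCP pose, the force and the opening at its end, in the units of the state.
- manip.state(): the state, without advancing time (a new reading comes with each control period).
- manip.capture(name): name is "scene" or "top"; returns the picture (420x560x3 uint8, red, green, blue); there is no depth.
- manip.calibration(name): a dict with "fov_y" (degrees; the focal length in pixels is half the picture's height over the tangent of half this angle, whatever the lens; pixels are square), "cx", "cy" (the principal point, pixels), "T" (4x4, takes a point from camera to world coordinates). Camera axes: x right, y down, z forward; pixel columns grow to the right and rows downward; lengths in mm; the calibration is good to about 2 mm. A picture is of the moment at which its call begins. calibration takes no time and is no camera call.
- manip.hand_in(): hands the job in, once; it reports no verdict.
Trained networks look in the newest picture that a camera, given by its name, has taken for a name from the list of things; names that differ only in an ending like _2 or _b are one class to them, and where a whole thing is asked for, a point or a joint stands for the part that bears it (a point fixed in the world has none). Each returns a list of dicts, best first, with "conf" (0 to 1); they miss things now and then, are a little off and sometimes report something else, mostly with a low value. They report only what shows in the picture. A call takes as long as a camera call. They do not tell look-alikes from the thing itself.
- manip.boxes_of(query, camera): "at" ([row, column] in pixels, amid what is visible of it).
- manip.cut_out(query, camera): "mask" (420x560 bool, what is visible of it) and "at" ([row, column] in pixels, amid what is visible of it).
- manip.tip_of(query, camera): "at" ([row, column] in pixels: a listed point, or the origin of a listed thing).
The state is a dict: "time": time; "qpos": joint angles; "joint_vel": joint speeds; "joint_efforts": joint torques, N m; "tcp_pos": TCP position; "tcp_rot": TCP orientation; "contact_force": force on the tool from outside, world axes, zero at the start; "wrist_torque": the same for the moment, N m; "finger_gap": finger opening in mm.
Only numpy, scipy, OpenCV 4.12 (cv2) and the standard library are available. Lean on these libraries where they do the work, as an engineer would, in place of code of your own. Each camera call takes 0.05 s, during which the arm holds its last target.

## Task

Take the spindle stub out of the plywood rest and set its tapered plug gently into the matching steel cup in the grey hub, until its shoulder lies on the cup's rim. Then push straight down on the stub with about 15 N, never more than 20 N, for about half a second, so that the cup is driven fully home in the hub; afterwards rock the seated stub gently sideways by some 5 to 10 degrees to check that the taper is not wedged, and let it settle back upright, fully seated and standing free. Leave the other things on the table where they are.

Things in the scene. Friction and masses are not known exactly. Their poses are not given: they have to be found in the camera images.
- stub: loose spindle stub, 92 mm tall, 0.45 kg. From its underside: steel tapered plug, 28 mm across widening to 50 mm at 16 mm height; dark shoulder flange 62 mm across from 16 to 24 mm; brass square drive end 20x20 mm from 24 to 92 mm (the grip; faces square to the stub's x and y). Starts upright in the rest, underside 15 mm above the table. Origin: centre of underside, z up its axis
- stub_top (a point): centre of the flat top of the stub's brass square, 92 mm above its underside. Let go in the cup, the stub centres itself and stands with its shoulder on the cup's rim, its top 76 mm above the rim; a sideways push of 2 to 6 N near the top of the square tips it about the edge of its shoulder, and let go it falls back
- hub: fixed grey hub: foot 124x124x12 mm with four bolts, upright hollow barrel 98 mm across, 56 mm high over all. In its bore, on the same axis, stands a bright steel cup, 72 mm across, flat rim, with a tapered mouth (51 mm wide at the rim, 16 mm deep) that matches the stub's plug. Origin: on the bore axis at table height, z up
- hub_top (a point): on the bore axis at the barrel's top, 56 mm over the table. The cup slides tightly: it moves down under about 10 N (stub's weight included), stays put, starts 2 to 12 mm above home. Home is a springy washer on shims of unknown thickness (cup rim then 54 to 74 mm over the table): it is only felt, as the resistance climbs by some 8 N per mm
- rest: plywood rest, fixed, 100 x 100 x 24 mm with a 40 mm square hole in its middle in which the stub stands at the start; origin at the centre of its underside, z up
- oak_strip: bystander, loose oak strip 34 x 270 x 16 mm; origin at the centre of its underside, long along its y
- tin: bystander, loose round grey metal tin, 68 mm across, 26 mm high; origin at the centre of its underside
- block: bystander, loose reddish wood block 42 x 70 x 30 mm; origin at the centre of its underside
- push_pad_1: bystander, loose yellow push block 132 x 90 x 105 mm at the right; origin at the centre of its underside
Things that resemble listed ones, but are neither listed nor needed, are in the scene too. Several things have the shape of the stub; the one meant has the colours described above.

How it is judged (in metres and radians):
On the way, in this order (a step that is already met when the one before it is completed fails the run):
1. the stub, upright in the cup on the hub's axis, is pushed down so that it bears on the cup with over 17 N, its own 4.4 N included (so the cup goes home) (contact force between stub and hub above 17 N and horizontal distance between stub and hub below 0.004 m and angle between stub's own z axis and vertical below 0.06 rad and z of stub in the frame of hub below 0.06 m), for 0.2 s.
2. the stub, still bearing on the cup, is rocked more than 3 degrees off upright (angle between stub's own z axis and vertical above 0.055 rad and horizontal distance between stub and hub below 0.02 m and z of stub in the frame of hub below 0.07 m and contact force between stub and hub above 0.5 N), for 0.05 s.
At the end, for the whole second after the job is handed in: the stub stands free and at rest in the cup: on the hub's axis within 3 mm, upright within 2.3 degrees, its underside 33 to 60 mm above the table, its weight on the cup (angle between stub's own z axis and vertical below 0.04 rad and horizontal distance between stub and hub below 0.003 m and z of stub in the frame of hub between 0.033 and 0.06 m and contact force between stub and hub above 2 N and linear speed of stub below 0.01 m/s); the robot touches nothing.
It fails at once if the stub bears on the hub or its cup with more than 27 N (contact force between stub and hub above 27 N).
It fails at once if the stub is tipped more than 23 degrees (angle between stub's own z axis and vertical above 0.4 rad).
It fails at once if a bystander is shifted by more than 30 mm (distance of any of oak_strip, tin, block, push_pad_1 from where it was at the start of the episode above 0.03 m).
It also fails if it takes over 67 s, if anything falls off the work surface, if the arm or the gripper's body presses on something with over 40 N, if the wrist force passes 120 N, or if a joint passes its speed limit or range.

## Working session

There is one attempt and no reset: what is moved stays moved. The work goes in short steps, Python scripts to look and compute and a shell command to move; the robot and the scene stay as the last step left them, time stands still between calls to the robot, and variables do not carry over. Pictures are saved under pics/ and viewed, and the job is handed in when it is done.

```bash
ls; mkdir -p pics
cat > h.py <<'E'
import numpy as np,cv2
from bench import manip
def cap(n,f):
    im=np.asarray(manip.capture(n)); cv2.imwrite('pics/'+f,im[:,:,::-1]); return im
def K(n):
    c=manip.calibration(n); f=210/np.tan(np.radians(c['fov_y'])/2); return f,c['cx'],c['cy'],np.array(c['T'],float)
def ray(n,at):
    f,cx,cy,T=K(n); d=np.array([(at[1]-cx)/f,(at[0]-cy)/f,1.]); return T[:3,3],T[:3,:3]@d
def onz(n,at,z):
    o,d=ray(n,at); return o+d*(z-o[2])/d[2]
def proj(n,p):
    f,cx,cy,T=K(n); q=np.linalg.inv(T)@np.append(p,1); return [cy+f*q[1]/q[2],cx+f*q[0]/q[2]]
def tri(a,b):
    o1,d1=ray('scene',a);o2,d2=ray('top',b)
    d1=d1/np.linalg.norm(d1);d2=d2/np.linalg.norm(d2)
    s=np.linalg.lstsq(np.c_[d1,-d2],o2-o1,rcond=None)[0]
    p,q=o1+s[0]*d1,o2+s[1]*d2
    return (p+q)/2,np.linalg.norm(p-q)
E
python3 - <<'E'
from h import *
cap('scene','s0.png');cap('top','t0.png')
for n in('scene','top'):
    print(n,manip.calibration(n))
    for q in('stub','hub','rest','tin','block','oak_strip','push_pad_1'):
        print(q,[(np.round(d['at'],1).tolist(),round(d['conf'],2)) for d in manip.boxes_of(q,n)])
    for q in('stub_top','stub','hub_top','hub','rest'):
        print('tip',q,[(np.round(d['at'],1).tolist(),round(d['conf'],2)) for d in manip.tip_of(q,n)])
print(manip.state())
E
```

```text
pics
scene {'fov_y': 54.35845401945656, 'cx': 283.04278342122603, 'cy': 205.54302774014866, 'T': array([[ 8.04547674e-01, -4.39420062e-01,  3.99516018e-01,
         3.53707683e+01],
       [-5.93885842e-01, -5.97128384e-01,  5.39200611e-01,
        -7.54901121e+02],
       [ 1.62678835e-03, -6.71079505e-01, -7.41383607e-01,
         1.08337466e+03],
       [ 0.00000000e+00,  0.00000000e+00,  0.00000000e+00,
         1.00000000e+00]])}
stub [([170.5, 256.1], 0.62), ([187.3, 274.6], 0.6), ([199.3, 196.4], 0.55), ([200.8, 242.8], 0.5)]
hub [([243.7, 269.1], 0.59)]
rest [([208.5, 238.5], 0.55)]
tin [([171.4, 293.4], 0.72)]
block [([149.2, 270.1], 0.49)]
oak_strip [([274.4, 328.6], 0.94)]
push_pad_1 [([323.5, 320.1], 0.55)]
tip stub_top [([172.1, 274.7], 0.76), ([191.4, 193.3], 0.6), ([182.9, 236.4], 0.5), ([159.2, 251.1], 0.46)]
tip stub [([176.2, 291.5], 0.64), ([194.5, 273.7], 0.63), ([173.8, 254.6], 0.56), ([205.0, 240.0], 0.55), ([205.4, 199.4], 0.54)]
tip hub_top [([232.1, 269.4], 0.58)]
tip hub [([246.2, 269.2], 0.75)]
tip rest [([234.2, 267.9], 0.59), ([208.0, 238.9], 0.57)]
top {
[... 1042 characters left out ...]
, 228.3], 0.79)]
{'time': 1.3, 'qpos': array([-1.13889219,  0.46858469, -0.04860816,  1.53249206,  0.02409654,
        1.14101292, -0.08229073]), 'joint_vel': array([ 0.00092242,  0.00030637,  0.00098563, -0.00037333, -0.00014126,
        0.00011849, -0.00152819]), 'joint_efforts': array([ 1.82388685e-04, -5.10159445e+01, -4.60135925e-02, -2.38003457e+01,
        1.10316358e-02,  1.02544924e-03, -6.28052277e-06]), 'tcp_pos': array([300.11270957, 604.6304649 , 253.34857597]), 'tcp_rot': array([-1.39254487, -0.86348524,  0.86340659]), 'contact_force': array([-0.31440391,  0.01394671,  1.2325244 ]), 'wrist_torque': array([ 0.03927398, -0.01301566,  0.00302105]), 'finger_gap': 85.56434554026094}
```

View pics/s0.png

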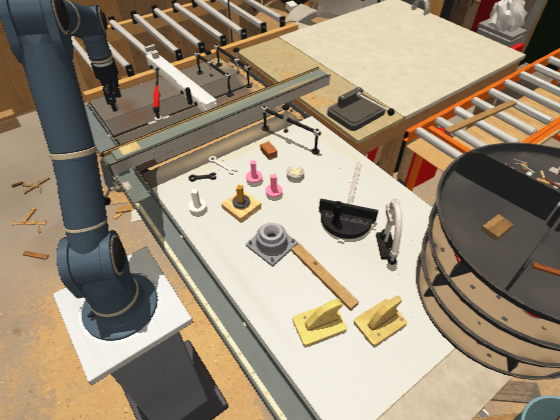

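View pics/t0.png

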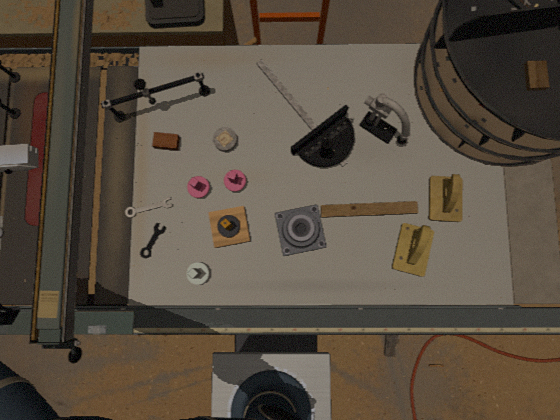

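Run:
```python
import cv2,numpy as np
a=cv2.imread('pics/s0.png')[140:270,180:350]; b=cv2.imread('pics/t0.png')[120:310,150:360]
cv2.imwrite('pics/s0c.png',cv2.resize(a,None,fx=4.6,fy=4.6,interpolation=cv2.INTER_CUBIC))
cv2.imwrite('pics/t0c.png',cv2.resize(b,None,fx=3.1,fy=3.1,interpolation=cv2.INTER_CUBIC))
from scipy.spatial.transform import Rotation as R
print(R.from_rotvec([-1.39254487, -0.86348524,  0.86340659]).as_matrix())
```

```text
[[ 4.44646214e-01 -4.21673660e-06 -8.95706282e-01]
 [ 8.95706278e-01  9.78895011e-05  4.44646211e-01]
 [ 8.58052852e-05 -9.99999995e-01  4.73031535e-05]]
```

View pics/s0c.png

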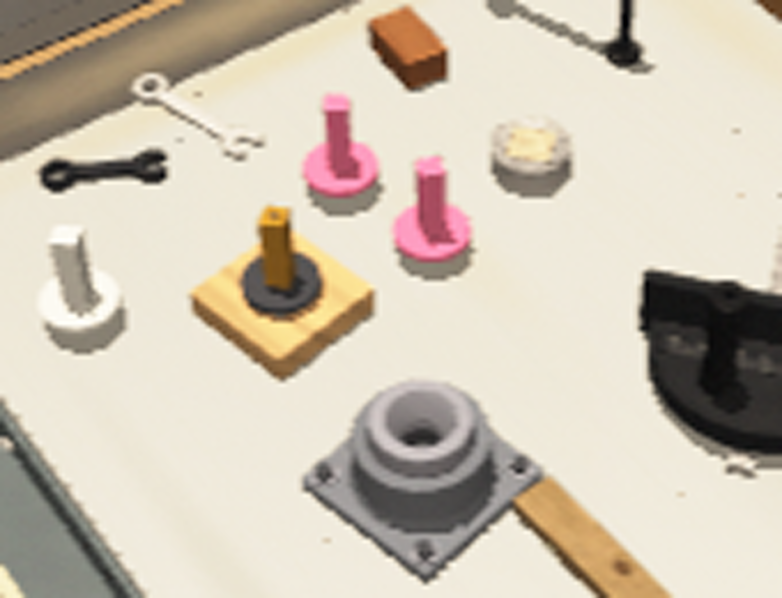

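View pics/t0c.png

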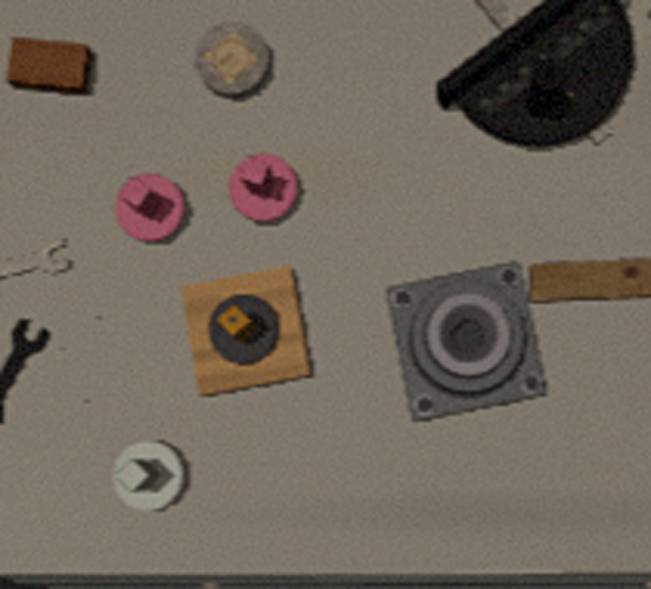

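The scene shows five stub-shaped things. In the scene picture they are white (200,196), pink (170,256), pink (187,275), the brass one in the rest (200,240), and the hub holding none at (244,269). The brass square with a dark flange in the plywood rest matches the description (top camera 226,229), and the crop confirms it.

Run:
```python
from h import *
import math
print('stub_top tri',tri([182.9,236.4],[226.1,226.6]), onz('scene',[182.9,236.4],107),onz('top',[226.1,226.6],107))
print('hubtop tri',tri([232.1,269.4],[226.3,300.7]),onz('scene',[232.1,269.4],56),onz('top',[226.3,300.7],56))
print('hub0',onz('scene',[246.2,269.2],0),onz('top',[228.7,298.4],0))
print('rest',onz('scene',[208,238.9],0),onz('top',[228.6,228.3],0))
t=cv2.imread('pics/t0.png');s=cv2.imread('pics/s0.png')
for n,im in(('top',t),('scene',s)):
    hsv=cv2.cvtColor(im,cv2.COLOR_BGR2HSV)
    # rest wood
    r0=(205,248,205,252) if n=='top' else (175,225,215,265)
    sub=hsv[r0[0]:r0[1],r0[2]:r0[3]]
    m=((sub[...,1]>60)&(sub[...,0]<30)).astype(np.uint8)
    c=max(cv2.findContours(m,0,2)[0],key=cv2.contourArea)
    print(n,cv2.minAreaRect(c),r0)
# hub foot corners top
for a in [(t,'t')]:
    c=t[190:265,265:340]; cv2.imwrite('pics/hubc.png',cv2.resize(c,None,fx=8,fy=8,interpolation=cv2.INTER_CUBIC))
c=t[200:255,200:260]; cv2.imwrite('pics/restc.png',cv2.resize(c,None,fx=10,fy=10,interpolation=cv2.INTER_CUBIC))
c=s[175:230,215:270]; cv2.imwrite('pics/rests.png',cv2.resize(c,None,fx=10,fy=10,interpolation=cv2.INTER_CUBIC))
```

```text
stub_top tri (array([482.74289564, 108.15571907, 133.61044833]), np.float64(0.8259133237199061)) [495.6714957  132.17661187 107.        ] [485.26125952 111.64427345 107.        ]
hubtop tri (array([485.44873418, -80.26306053,  63.67556998]), np.float64(6.43649691410544)) [485.76415103 -74.04903156  56.        ] [489.20361671 -81.92853275  56.        ]
hub0 [475.88061725 -84.7003572    0.        ] [488.4740276  -77.46625926   0.        ]
rest [485.86952046 116.50798811   0.        ] [489.78992061 120.09154548   0.        ]
top ((23.73599624633789, 21.548004150390625), (37.11873245239258, 38.10260009765625), 79.69515228271484) (205, 248, 205, 252)
scene ((25.76506805419922, 29.717254638671875), (32.55559539794922, 30.45817756652832), 43.15238952636719) (175, 225, 215, 265)
```

View pics/hubc.png

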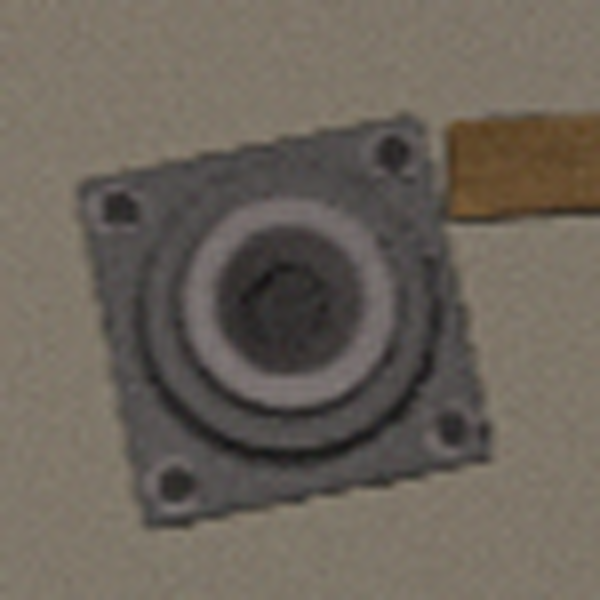

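View pics/restc.png

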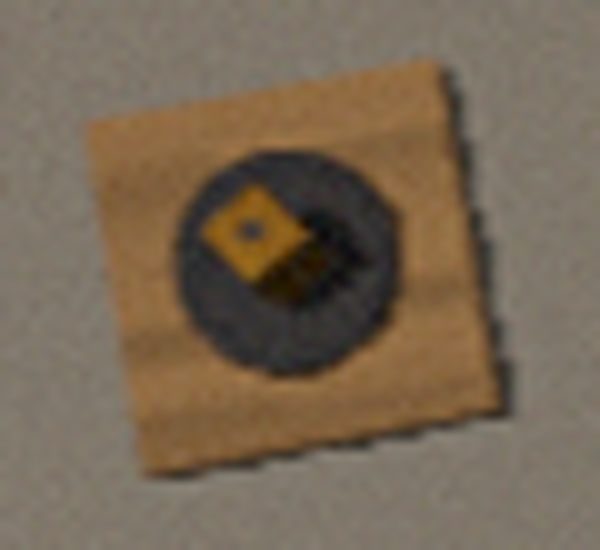

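View pics/rests.png

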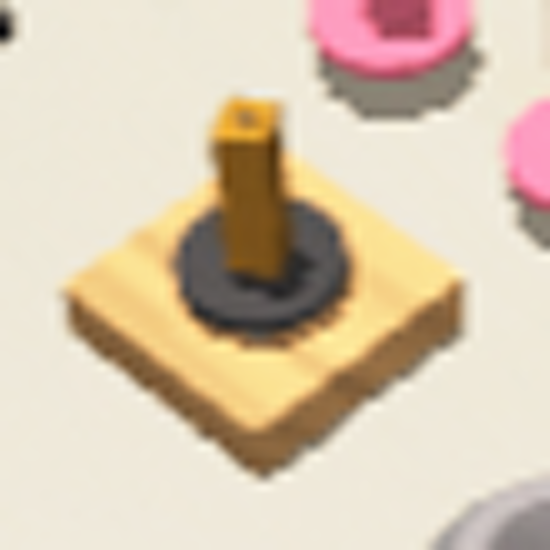

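Run:
```python
from h import *
st=[222.9,225.2]; ss=[186.5,239.3]
print('tri top',tri(ss,st),onz('scene',ss,107),onz('top',st,107))
fl=[225.7,228.2]; print('flange z39',onz('top',fl,39))
tc=lambda c,r:onz('top',[200+r/10-.5,200+c/10-.5],107)
cs=[tc(203,232),tc(255,183),tc(312,237),tc(258,284)]
for i in range(4):
    d=cs[(i+1)%4]-cs[i];print('edge',np.linalg.norm(d),np.degrees(np.arctan2(d[1],d[0])))
# rest top corners in restc (z=24)
tr=lambda c,r:onz('top',[200+r/10-.5,200+c/10-.5],24)
cr=[tr(87,122),tr(440,62),tr(500,410),tr(145,475)]
print('rest c',np.mean(cr,0))
for i in range(4):
    d=cr[(i+1)%4]-cr[i];print('edge',np.linalg.norm(d),np.degrees(np.arctan2(d[1],d[0])))
# scene rest top corners
sr=lambda c,r:onz('scene',[175+r/10-.5,215+c/10-.5],24)
# scene: left(65,290) right(463,280) front(263,432)
l,rr,f=sr(65,290),sr(463,280),sr(263,432); print('scene rest c',(l+rr)/2,np.linalg.norm(l-rr)/2**.5)
print('scene edges',np.degrees(np.arctan2(*(rr-f)[1::-1])),np.degrees(np.arctan2(*(l-f)[1::-1])))
sf=lambda c,r,z:onz('scene',[175+r/10-.5,215+c/10-.5],z)
# hub: crop 8x at (265,190)
th=lambda c,r,z:onz('top',[190+r/8-.5,265+c/8-.5],z)
ch=[th(80,185,12),th(415,115,12),th(490,460,12),th(150,525,12)]
print('hub foot c',np.mean(ch,0),[np.linalg.norm(ch[i]-ch[i-1]) for i in range(4)])
bo=[th(121,208,14),th(393,153,14),th(453,428,14),th(176,485,14)];print('bolts',np.mean(bo,0))
for z in(56,60,65,70,75): print(z,'rim c',th(289,303,z),'rad',np.linalg.norm(th(182,303,z)-th(396,303,z)))
for z in (56,): print('barrel',th(291,305,z),np.linalg.norm(th(142,305,z)-th(440,305,z)))
s=cv2.imread('pics/s0.png'); c=s[212:272,240:305]; cv2.imwrite('pics/hubs.png',cv2.resize(c,None,fx=10,fy=10,interpolation=cv2.INTER_CUBIC))
```

```text
tri top (array([495.03172871, 115.38401185, 103.43016181]), np.float64(2.201156786255778)) [494.37603401 111.80041755 107.        ] [493.61552208 115.38497061 107.        ]
flange z39 [493.73585127 115.74732227  39.        ]
edge 18.435634095104376 -46.351245946075274
edge 20.63138098353215 -133.42699334097927
edge 18.43617767739229 131.2561362556605
edge 19.863597229721172 46.73099730842839
rest c [494.19849248 115.91568485  24.        ]
edge 99.67667693464675 -80.5835591952968
edge 98.6148023550984 -169.93117134998874
edge 99.28040427959574 100.11058361082945
edge 99.82284091554418 10.292586138062028
scene rest c [494.23646    112.96115894  24.        ] 98.66845804569341
scene edges 10.612227561272165 102.1200761383832
hub foot c [484.98475259 -81.36911549  12.        ] [np.float64(121.09709703218813), np.float64(120.10693313401471), np.float64(123.29475461268419), np.float64(119.74442104839562)]
bolts [485.58786908 -82.02400666  14.        ]
56 rim c [486.29712014 -81.69336389  56.        ] rad 71.9503004559233
60 rim c [485.87658655 -81.54554261  60.        ] rad 71.71735567163378
65 rim c [485.35091955 -81.360766    65.        ] rad 71.42617469127185
70 rim c [484.82525255 -81.1759894   70.        ] rad 71.13499371090994
75 rim c [484.29958556 -80.99121279  75.        ] rad 70.84381273054801
barrel [485.61769185 -82.35796855  56.        ] 100.18247346008427
```

View pics/hubs.png

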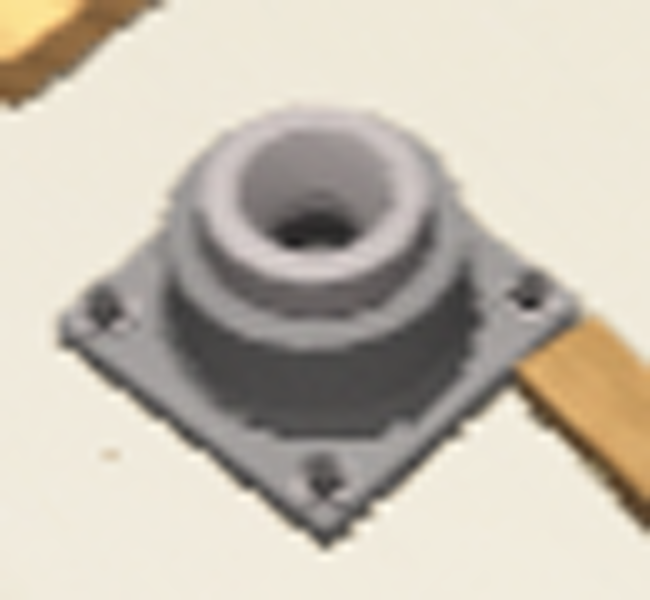

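Run:
```python
from h import *
print(proj('top',[300.1,604.6,253.3]),proj('scene',[300.1,604.6,253.3]))
print('rail end',tri([155,110],[330,50]), 'mid edge scene z0',onz('scene',[75,325],100))
print('rim tri',tri([231.0,271.4],[227.4,300.6]))
sh=lambda c,r,z:onz('scene',[212+r/10-.5,240+c/10-.5],z)
for z in(56,60,65,70): print(z,sh(319,195,z),np.linalg.norm(sh(202,195,z)-sh(437,195,z)))
bo=[sh(105,310,14),sh(323,478,14),sh(528,292,14)];print((bo[0]+bo[2])/2)
for nm,a,z in(('pink1',[179.5,237.5],24),('pink2',[185,199.4],24),('white',[274.8,198.9],24)): print(nm,onz('top',a,z))
```

```text
[np.float64(302.7635478495871), np.float64(-2.9348371617406315)] [np.float64(101.1815449462647), np.float64(115.49439164256074)]
rail end (array([215.04665424, 577.56470922,  64.62580556]), np.float64(10.128233185203301)) mid edge scene z0 [1196.56833155  493.17209662  100.        ]
rim tri (array([486.39297947, -81.88140072,  68.52354521]), np.float64(3.2684587534208935))
56 [493.51803578 -74.17594711  56.        ] 75.3696101977076
60 [491.73427652 -76.82629542  60.        ] 75.07616472759919
65 [489.50457744 -80.13923081  65.        ] 74.7093578899638
70 [487.27487836 -83.45216619  70.        ] 74.34255105232845
[486.12985676 -82.00301004  14.        ]
pink1 [625.82180739  92.94247765  24.        ]
pink2 [610.80469107 200.06526898  24.        ]
white [361.09976511 196.06523973  24.        ]
```

```bash
python3 -m inch '[[8.5,-3.5,0,-3.9,0,0,0],[8.5,-3.5,0,-3.9,0,0,0],[8.5,-3.5,0,-3.9,0,0,0],[8.5,-3.5,0,-3.9,0,0,0],[8.5,-3.5,0,-3.9,0,0,0],[8.5,-3.5,0,-3.9,0,0,0],[8.5,-3.5,0,-3.9,0,0,0],[8.5,-3.5,0,-3.9,0,0,0],[8.5,0,0,0,0,9.5,0],[8.5,0,0,0,0,9.5,0]]' 30
cat >> h.py <<'E'
from scipy.spatial.transform import Rotation as R
def to(p,show=True):
    s=manip.state(); M=R.from_rotvec(s['tcp_rot']).as_matrix()
    print('t',round(s['time'],2),'tcp',np.round(s['tcp_pos'],1),'F',np.round(s['contact_force'],1),'gap',round(s['finger_gap'],1),'xang',round(np.degrees(np.arctan2(M[1,0],M[0,0])),2),'tilt',np.round(M[:2,1],4))
    print('need cm tool',np.round(M.T@(np.array(p)-s['tcp_pos'])/10,2))
E
python3 -c "
from h import *
to([494,114.5,180])"
```

```text
time: 2.55
tcp_pos: [460.9, 203.0, 253.7]
tcp_rot: [-1.484, -0.604, 0.595]
contact_force: [-0.1, 0.8, 0.5]
finger_gap: 85.0
t 2.55 tcp [460.9 203.  253.7] F [-0.1  0.8  0.5] gap 85.0 xang 43.95 tilt [0.0039 0.0044]
need cm tool [-3.8   7.35 -8.68]
```

```bash
python3 -m inch '[[8.5,-1.9,2.0,-4.3,0,-0.6,0],[8.5,-1.9,2.0,-4.3,0,0,0],[8.5,0,1.5,0,0,0,0],[8.5,0,1.5,0,0,0,0],[8.5,0,0,0,0,0,0]]'
python3 - <<'E'
from h import *
to([494,114.5,85])
cap('scene','s1.png');cap('top','t1.png')
a=cv2.imread('pics/s1.png')[120:240,180:330]; b=cv2.imread('pics/t1.png')[150:290,150:310]
a=cv2.resize(a,(500,400));b=cv2.resize(b,(300*160//140,300))
cv2.imwrite('pics/c1.png',a);print([ (d['at'],d['conf']) for d in manip.tip_of('stub_top','top')][:4])
cv2.imwrite('pics/c1t.png',cv2.resize(cv2.imread('pics/t1.png')[150:290,150:310],None,fx=4,fy=4))
E
```

```text
time: 3.18
tcp_pos: [495.6, 115.6, 182.6]
tcp_rot: [-1.48, -0.618, 0.602]
contact_force: [0.3, -0.2, 0.6]
finger_gap: 84.8
t 3.17 tcp [495.6 115.6 182.6] F [ 0.3 -0.2  0.6] gap 84.8 xang 44.71 tilt [0.0077 0.0072]
need cm tool [-0.29  9.76  0.04]
[([174.9, 230.0], 0.63), ([225.8, 225.1], 0.6), ([181.3, 190.1], 0.44)]
```

View pics/c1.png

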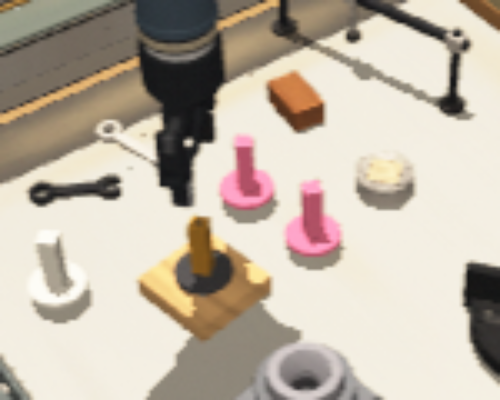

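View pics/c1t.png

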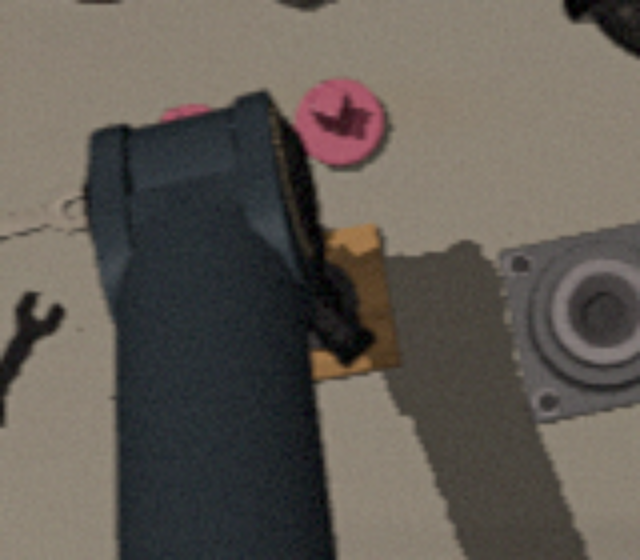

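```bash
python3 -m inch '[[8.5,-0.25,2.5,0.04,0,0,0.6],[8.5,0,2.5,0,0,0,0],[8.5,0,2.5,0,0,0,0],[8.5,0,1.5,0,0,0,0],[8.5,0,0,0,0,0,0]]'
python3 - <<'E'
from h import *
to([494,114.5,85])
cap('scene','s2.png')
cv2.imwrite('pics/c2.png',cv2.resize(cv2.imread('pics/s2.png')[130:230,190:300],(770,700)[0:2] if 0 else (660,600),interpolation=cv2.INTER_CUBIC))
E
```

```text
time: 3.95
tcp_pos: [498.5, 119.3, 95.9]
tcp_rot: [-1.482, -0.626, 0.604]
contact_force: [0.7, -0.2, 0.5]
finger_gap: 85.0
t 3.95 tcp [498.5 119.3  95.9] F [ 0.7 -0.2  0.5] gap 85.0 xang 45.06 tilt [0.0128 0.0055]
need cm tool [-0.67  1.08 -0.01]
```

View pics/c2.png

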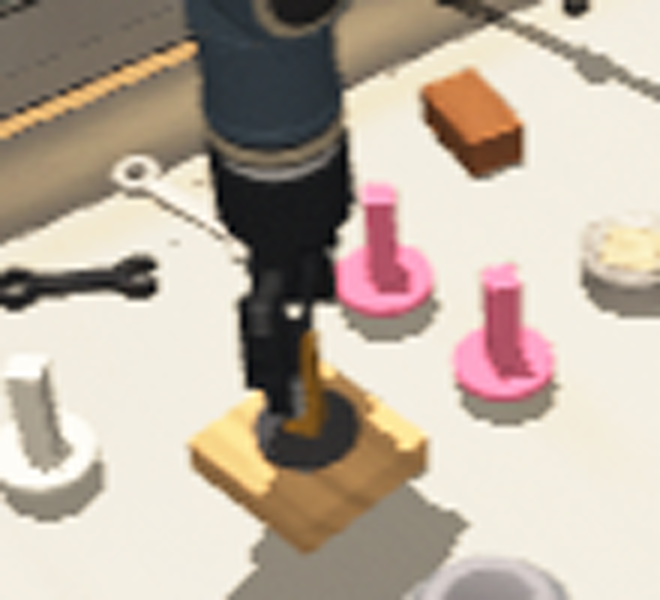

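```bash
python3 -m inch '[[8.5,-0.35,0.5,0,0.3,0,0.4],[8.5,-0.3,0.4,0,0,0,0.3],[8.5,0,0,0,0,0,0],[8.5,0,0,0,0,0,0]]'
python3 - <<'E'
from h import *
to([494,114.5,85])
E
```

```text
time: 4.5
tcp_pos: [495.7, 114.8, 89.1]
tcp_rot: [-1.482, -0.619, 0.61]
contact_force: [-0.2, 0.0, 0.7]
finger_gap: 85.1
t 4.5 tcp [495.7 114.8  89.1] F [-0.2  0.   0.7] gap 85.1 xang 45.04 tilt [0.0051 0.0022]
need cm tool [-0.15  0.41  0.1 ]
```

```bash
python3 -m inch '[[8.5,-0.1,0.3,0,0.0,0,0.2],[4,0,0,0,0,0,0],[3,0,0,0,0,0,0],[2.4,0,0,0,0,0,0],[2.4,0,0,0,0,0,0]]' 40
python3 - <<'E'
from h import *
to([494,114.5,85])
E
```

```text
time: 5.12
tcp_pos: [495.2, 114.2, 86.1]
tcp_rot: [-1.483, -0.617, 0.613]
contact_force: [-0.2, 0.2, 0.3]
finger_gap: 23.9
t 5.12 tcp [495.2 114.2  86.1] F [-0.2  0.2  0.3] gap 23.9 xang 45.05 tilt [ 0.003  -0.0002]
need cm tool [-0.06  0.11  0.1 ]
```

```bash
python3 -m inch '[[1.6,0,0,0,0,0,0],[1.6,0,0,0,0,0,0],[1.6,0,0,0,0,0,0],[1.6,0,0,0,0,0,0]]' 50
python3 - <<'E'
from h import *
to([494,114.5,85])
E
```

```text
time: 5.62
tcp_pos: [495.1, 114.0, 86.5]
tcp_rot: [-1.483, -0.618, 0.614]
contact_force: [-0.2, -0.2, 0.5]
finger_gap: 19.1
t 5.62 tcp [495.1 114.   86.5] F [-0.2 -0.2  0.5] gap 19.1 xang 45.11 tilt [ 0.003  -0.0006]
need cm tool [-0.04  0.15  0.11]
```

```bash
python3 -m inch '[[1.6,0,-0.5,0,0,0,0],[1.6,0,-1.5,0,0,0,0],[1.6,0,-2.5,0,0,0,0],[1.6,0,-2.5,0,0,0,0],[1.6,0,-2.5,0,0,0,0],[1.6,0,-1,0,0,0,0],[1.6,0,0,0,0,0,0]]'
python3 - <<'E'
from h import *
to([486.6,-81.8,186])
cap('scene','s3.png')
cv2.imwrite('pics/c3.png',cv2.resize(cv2.imread('pics/s3.png')[120:260,190:330],(600,600),interpolation=cv2.INTER_CUBIC))
E
```

```text
time: 6.5
tcp_pos: [492.1, 113.5, 195.2]
tcp_rot: [-1.483, -0.612, 0.616]
contact_force: [-0.6, -0.1, -4.3]
finger_gap: 19.4
t 6.5 tcp [492.1 113.5 195.2] F [-0.6 -0.1 -4.3] gap 19.4 xang 45.02 tilt [-0.002  -0.0015]
need cm tool [-14.2    0.95 -13.42]
```

View pics/c3.png

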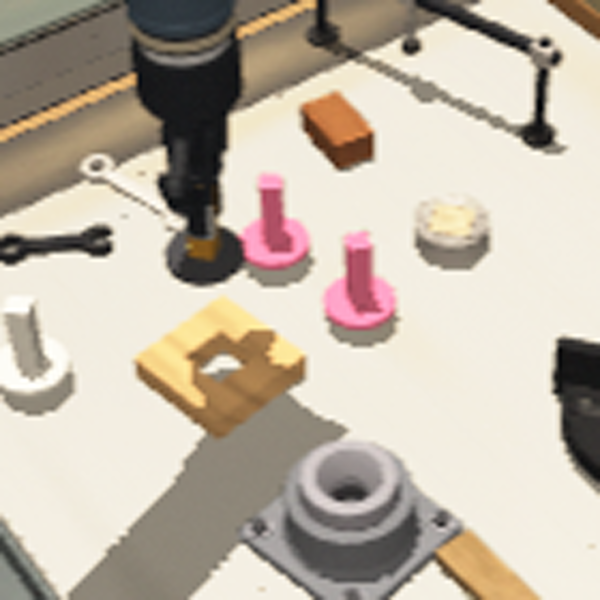

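```bash
python3 -m inch '[[1.6,-1.4,0,-1.35,0,0,0],[1.6,-2.8,0,-2.6,0,0,0],[1.6,-3,0,-2.8,0,0,0],[1.6,-3,0,-2.8,0,0,0],[1.6,-2.5,0,-2.5,0,0,0],[1.6,-1.4,0,-1.3,0,0,0],[1.6,0,0,0,0,0,0],[1.6,0,0,0,0,0,0]]'
python3 - <<'E'
from h import *
to([487,-82.5,186])
cap('scene','s4.png');cap('top','t4.png')
cv2.imwrite('pics/c4.png',cv2.resize(cv2.imread('pics/s4.png')[160:280,220:340],(600,600),interpolation=cv2.INTER_CUBIC))
cv2.imwrite('pics/c4t.png',cv2.resize(cv2.imread('pics/t4.png')[180:270,260:350],(600,600),interpolation=cv2.INTER_CUBIC))
E
```

```text
time: 7.55
tcp_pos: [481.3, -84.7, 186.3]
tcp_rot: [-1.477, -0.6, 0.632]
contact_force: [-0.4, 1.1, -3.6]
finger_gap: 19.0
t 7.55 tcp [481.3 -84.7 186.3] F [-0.4  1.1 -3.6] gap 19.0 xang 45.18 tilt [-0.0202 -0.0033]
need cm tool [ 0.56  0.02 -0.25]
```

View pics/c4.png

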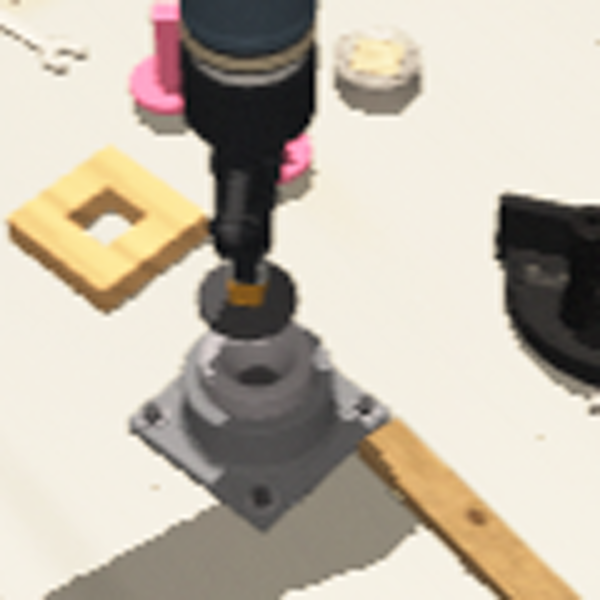

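View pics/c4t.png

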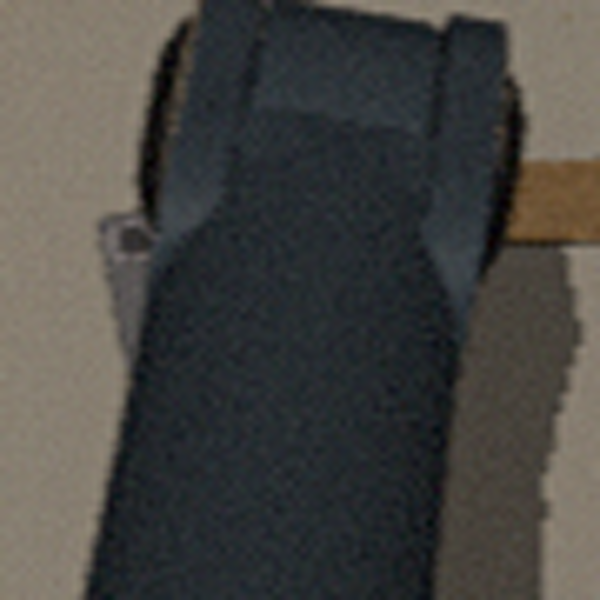

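```bash
python3 -m inch '[[1.6,0.3,0,-0.1,-0.3,0,-0.5],[1.6,0.2,0,-0.1,-0.3,0,-0.4],[1.6,0,0,0,0,0,0],[1.6,0,0,0,0,0,0]]'
python3 - <<'E'
from h import *
to([487,-82.5,186])
E
```

```text
time: 8.15
tcp_pos: [487.1, -79.8, 186.5]
tcp_rot: [-1.479, -0.621, 0.62]
contact_force: [-0.8, -0.1, -4.5]
finger_gap: 19.2
t 8.15 tcp [487.1 -79.8 186.5] F [-0.8 -0.1 -4.5] gap 19.2 xang 45.46 tilt [0.0002 0.0012]
need cm tool [-0.19  0.05 -0.18]
```

```bash
python3 -m inch '[[1.6,-0.15,1.5,-0.15,0,0,0],[1.6,0,1.5,0,0,0,0],[1.6,0,0.5,0,0,0,0],[1.6,0,0,0,0,0,0],[1.6,0,0,0,0,0,0]]'
python3 - <<'E'
from h import *
to([487,-82.5,124])
cap('scene','s5.png')
cv2.imwrite('pics/c5.png',cv2.resize(cv2.imread('pics/s5.png')[190:270,235:315],(800,800) if 0 else (600,600),interpolation=cv2.INTER_CUBIC))
E
```

```text
time: 8.78
tcp_pos: [486.5, -82.3, 148.1]
tcp_rot: [-1.479, -0.619, 0.621]
contact_force: [0.8, 0.4, -3.6]
finger_gap: 19.3
t 8.78 tcp [486.5 -82.3 148.1] F [ 0.8  0.4 -3.6] gap 19.3 xang 45.43 tilt [-0.0018  0.001 ]
need cm tool [ 0.02  2.41 -0.06]
```

View pics/c5.png

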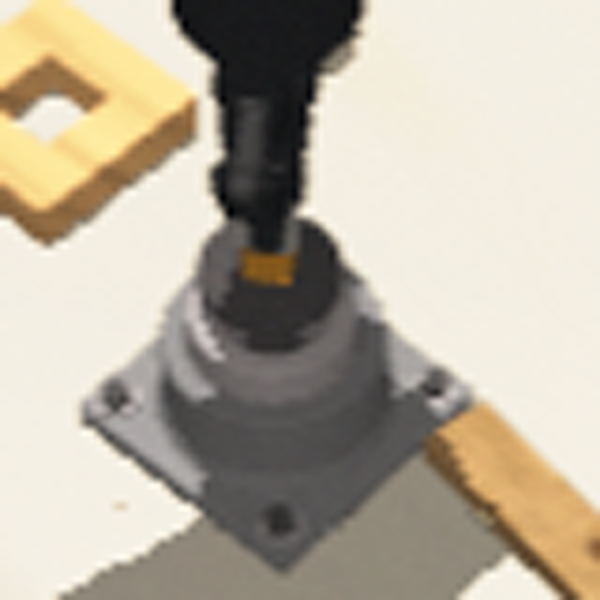

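Run:
```python
from h import *
s=lambda c,r,z:onz('scene',[190+r/7.5-.5,235+c/7.5-.5],z)
print(s(269,283,100.6),np.linalg.norm(s(200,283,100.6)-s(340,283,100.6)))
print(proj('scene',[486.5,-82,52.5+24]))
```

```text
[479.66036289 -89.6976909  100.6       ] 57.724032360425205
[np.float64(229.535343064902), np.float64(270.8928802549723)]
```

Run:
```python
from h import *
im=cv2.imread('pics/s5.png')
def draw(im,c,r,z,col,f,o):
    a=np.linspace(0,2*np.pi,90)
    pts=np.array([proj('scene',[c[0]+r*np.cos(t),c[1]+r*np.sin(t),z])[::-1] for t in a])
    pts=((pts-np.array(o)+.5)*f).astype(np.int32); cv2.polylines(im,[pts],True,col,1)
f=9;o=(238,200)
c=cv2.resize(im[200:262,238:304],None,fx=f,fy=f,interpolation=cv2.INTER_CUBIC); c0=c.copy()
p=(486.5,-82.3)
draw(c,p,31,100.6,(0,0,255),f,o);draw(c,p,31,92.6,(0,255,255),f,o)
draw(c,(486,-82),36,68.5,(0,255,0),f,o); draw(c,(486,-82),49,56,(255,0,0),f,o)
cv2.imwrite('pics/ov5.png',c)
im0=cv2.imread('pics/s0.png');c=cv2.resize(im0[200:262,238:304],None,fx=f,fy=f,interpolation=cv2.INTER_CUBIC)
draw(c,(486,-82),36,68.5,(0,255,0),f,o);draw(c,(486,-82),25.5,68.5,(0,255,0),f,o); draw(c,(486,-82),49,56,(255,0,0),f,o)
cv2.imwrite('pics/ov0.png',c)
```

```text
(no output)
```

View pics/ov5.png

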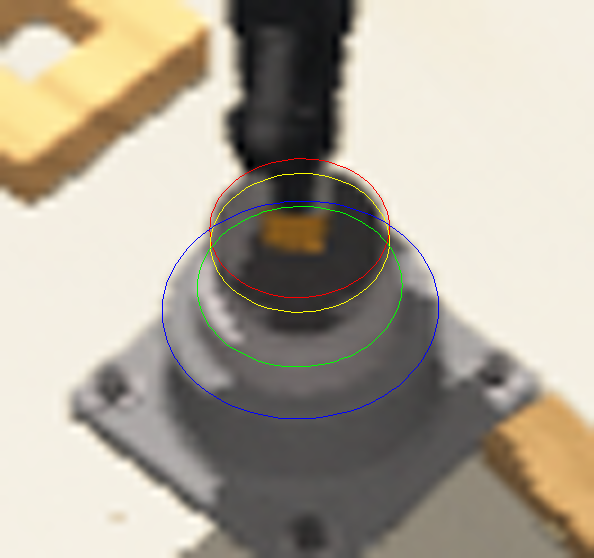

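View pics/ov0.png

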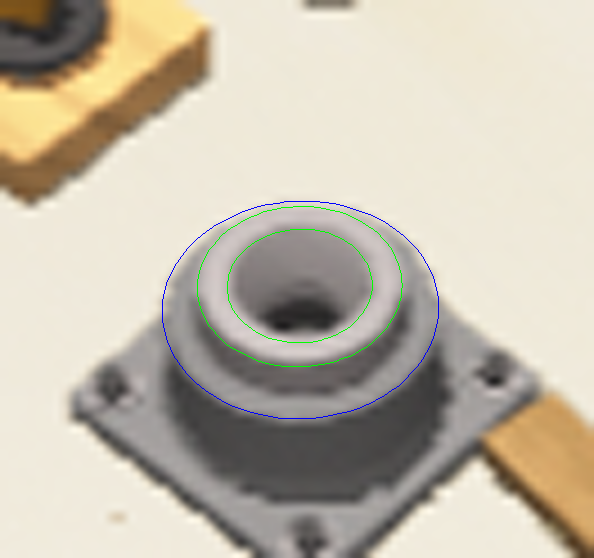

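```bash
python3 -m inch '[[1.6,0,0.8,0,0.05,0,0],[1.6,0,0.6,0,0.05,0,0],[1.6,0,0.3,0,0,0,0],[1.6,0,0,0,0,0,0],[1.6,0,0,0,0,0,0]]'
python3 - <<'E'
from h import *
to([487,-82.5,124])
print(manip.state()['wrist_torque'])
E
```

```text
time: 9.45
tcp_pos: [487.1, -83.5, 131.0]
tcp_rot: [-1.479, -0.619, 0.62]
contact_force: [-0.4, -0.1, -4.4]
finger_gap: 19.1
t 9.45 tcp [487.1 -83.5 131. ] F [-0.4 -0.1 -4.4] gap 19.1 xang 45.4 tilt [-0.0012  0.001 ]
need cm tool [0.07 0.7  0.07]
[-0.15423213  0.07747506  0.00758096]
```

```bash
python3 -m inch '[[1.6,0.05,0.15,0.05,0,0,0],[1.6,0,0.15,0,0,0,0],[1.6,0,0,0,0,0,0]]'; python3 -m inch '[[1.6,0,0.1,0,0,0,0],[1.6,0,0,0,0,0,0]]'; python3 -m inch '[[1.6,0,0.1,0,0,0,0],[1.6,0,0,0,0,0,0]]'
```

```text
time: 9.82
tcp_pos: [487.0, -83.9, 129.3]
tcp_rot: [-1.48, -0.618, 0.619]
contact_force: [-3.3, -1.7, 2.6]
finger_gap: 19.2
time: 10.07
tcp_pos: [487.0, -83.8, 128.9]
tcp_rot: [-1.48, -0.618, 0.619]
contact_force: [-2.8, -1.5, 4.3]
finger_gap: 19.3
time: 10.32
tcp_pos: [487.0, -83.8, 128.2]
tcp_rot: [-1.48, -0.619, 0.619]
contact_force: [-3.4, -2.2, 4.5]
finger_gap: 19.6
```

```bash
python3 -m inch '[[1.6,-0.1,-0.1,0.03,0,0,0],[1.6,-0.1,0,0.03,0,0,0],[1.6,0,0,0,0,0,0]]'; python3 -m inch '[[1.6,-0.1,0,0.0,0,0,0],[1.6,0,0,0,0,0,0]]'
```

```text
time: 10.7
tcp_pos: [486.4, -83.9, 128.8]
tcp_rot: [-1.48, -0.622, 0.617]
contact_force: [-1.2, -1.4, -0.6]
finger_gap: 19.7
time: 10.95
tcp_pos: [486.3, -84.1, 128.8]
tcp_rot: [-1.48, -0.623, 0.617]
contact_force: [-0.4, -0.3, -0.6]
finger_gap: 19.5
```

```bash
python3 -m inch '[[1.6,-0.2,0,0.0,0,0,0],[1.6,0,0,0,0,0,0],[1.6,0,0,0,0,0,0]]'; python3 -c "
from h import *
to([486,-84,124])"
```

```text
time: 11.32
tcp_pos: [485.5, -84.9, 128.9]
tcp_rot: [-1.48, -0.625, 0.616]
contact_force: [0.7, 1.2, -0.9]
finger_gap: 19.5
t 11.32 tcp [485.5 -84.9 128.9] F [ 0.7  1.2 -0.9] gap 19.5 xang 45.47 tilt [0.0049 0.0025]
need cm tool [0.09 0.49 0.03]
```

Run:
```python
from h import *
cap('scene','s6.png')
im=cv2.imread('pics/s6.png');f=9
c=cv2.resize(im[195:262,238:304],None,fx=f,fy=f,interpolation=cv2.INTER_CUBIC);cv2.imwrite('pics/c6.png',c)
```

View pics/c6.png

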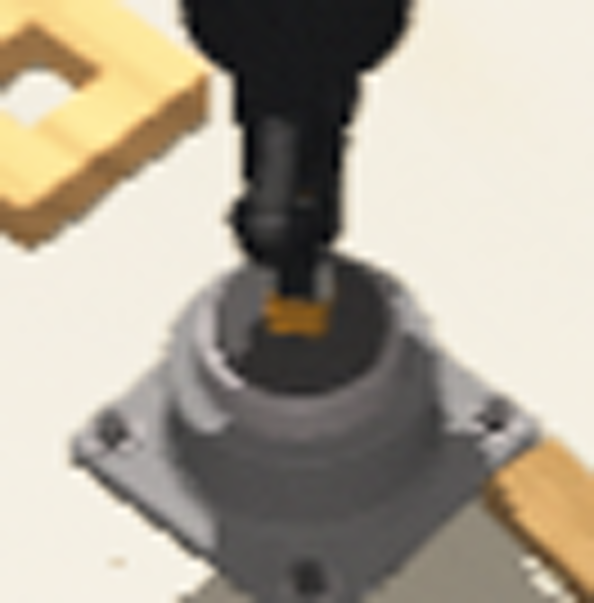

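```bash
python3 -m inch '[[1.6,0,0,0,0,0,0]]' 20;  python3 -m inch '[[2.4,0,0,0,0,0,0],[2.6,0,0,0,0,0,0],[3.4,0,0,0,0,0,0],[3.4,0,0,0,0,0,0]]' 20
python3 - <<'E'
from h import *
to([486,-84,124])
cap('scene','s7.png')
im=cv2.imread('pics/s7.png');f=9
c=cv2.resize(im[195:262,238:304],None,fx=f,fy=f,interpolation=cv2.INTER_CUBIC);cv2.imwrite('pics/c7.png',c)
E
```

```text
time: 11.5
tcp_pos: [485.5, -84.9, 128.9]
tcp_rot: [-1.48, -0.625, 0.616]
contact_force: [0.4, 0.0, -0.5]
finger_gap: 19.3
time: 12.0
tcp_pos: [485.1, -85.2, 129.0]
tcp_rot: [-1.48, -0.624, 0.616]
contact_force: [-0.4, 0.0, -0.6]
finger_gap: 34.3
t 12.0 tcp [485.1 -85.2 129. ] F [-0.4  0.  -0.6] gap 34.3 xang 45.44 tilt [0.0041 0.0023]
need cm tool [0.15 0.5  0.03]
```

View pics/c7.png

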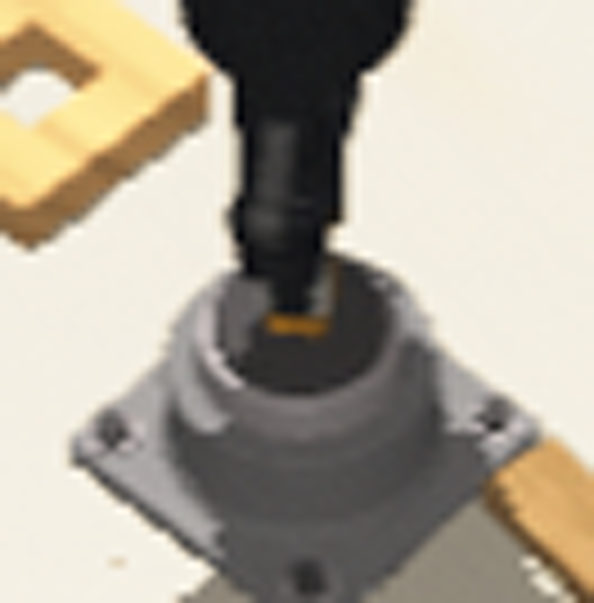

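```bash
python3 -m inch '[[5,0,0,0,0,0,0],[5,0,-1.2,0,0,0,0.2],[5,0.1,-2,0.1,0,0,0.1],[5,0,-2,0,0,0,0],[0,0,-1,0,0,0,0],[0,0,0,0,0,0,0],[0,0,0,0,0,0,0]]'; python3 -c "
from h import *
to([485.3,-83.5,171.5])"
```

```text
time: 12.92
tcp_pos: [485.1, -83.8, 194.8]
tcp_rot: [-1.483, -0.62, 0.62]
contact_force: [-0.4, -0.4, 0.5]
finger_gap: 0.3
t 12.93 tcp [485.1 -83.8 194.8] F [-0.4 -0.4  0.5] gap 0.3 xang 45.44 tilt [ 0.0009 -0.002 ]
need cm tool [0.04 2.33 0.01]
```

```bash
python3 -m inch '[[0,0.03,0.7,0,0,0,0],[0,0,0.6,0,0,0,0],[0,0,0.1,0,0,0,0],[0,0,0,0,0,0,0]]'
python3 - <<'E'
from h import *
to([485.3,-83.5,171.5])
cap('scene','s8.png')
im=cv2.imread('pics/s8.png');f=8
c=cv2.resize(im[185:257,236:306],None,fx=f,fy=f,interpolation=cv2.INTER_CUBIC);cv2.imwrite('pics/c8.png',c)
E
```

```text
time: 13.42
tcp_pos: [484.0, -83.5, 177.8]
tcp_rot: [-1.481, -0.616, 0.623]
contact_force: [-0.6, -0.2, -0.2]
finger_gap: -0.2
t 13.43 tcp [484.  -83.5 177.8] F [-0.6 -0.2 -0.2] gap -0.2 xang 45.43 tilt [-0.0037 -0.0022]
need cm tool [ 0.1   0.63 -0.09]
```

View pics/c8.png

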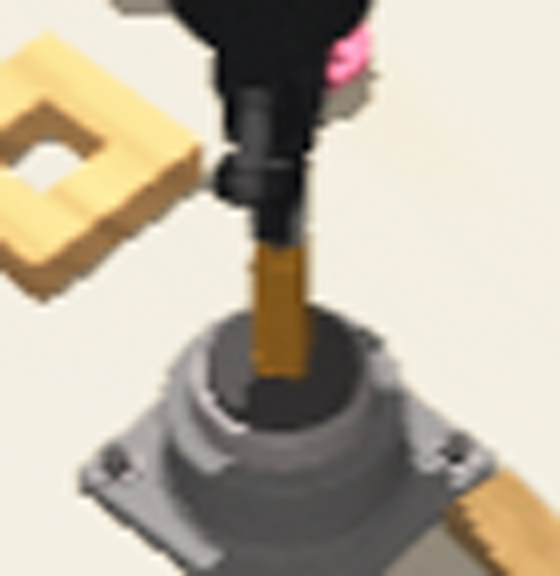

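```bash
python3 -m inch '[[0,0.1,0.2,-0.1,0,0,-0.1],[0,0,0.1,0,0,0,-0.1],[0,0,0,0,0,0,0]]'; python3 -m inch '[[0,0,0.1,0,0,0,0],[0,0,0,0,0,0,0]]';python3 -m inch '[[0,0,0.1,0,0,0,0],[0,0,0,0,0,0,0]]'
```

```text
time: 13.85
tcp_pos: [485.8, -83.6, 174.9]
tcp_rot: [-1.48, -0.62, 0.62]
contact_force: [0.2, 0.1, 0.4]
finger_gap: -0.1
time: 14.1
tcp_pos: [485.8, -83.6, 174.0]
tcp_rot: [-1.48, -0.62, 0.619]
contact_force: [0.2, 0.7, 0.6]
finger_gap: -0.1
time: 14.35
tcp_pos: [485.8, -83.6, 173.0]
tcp_rot: [-1.48, -0.62, 0.619]
contact_force: [0.8, -0.6, 0.5]
finger_gap: -0.3
```

```bash
for i in 1 2; do :; done; python3 -m inch '[[0,0,0.05,0,0,0,0],[0,0,0,0,0,0,0]]'; python3 -m inch '[[0,0,0.05,0,0,0,0],[0,0,0,0,0,0,0]]';python3 -m inch '[[0,0,0.05,0,0,0,0],[0,0,0,0,0,0,0]]';python3 -m inch '[[0,0,0.05,0,0,0,0],[0,0,0,0,0,0,0]]'
```

```text
time: 14.6
tcp_pos: [485.9, -83.6, 172.4]
tcp_rot: [-1.48, -0.62, 0.619]
contact_force: [-0.4, -0.7, -0.3]
finger_gap: -0.1
time: 14.85
tcp_pos: [485.8, -83.6, 171.9]
tcp_rot: [-1.48, -0.62, 0.619]
contact_force: [-0.7, 0.3, 0.0]
finger_gap: -0.0
time: 15.1
tcp_pos: [485.9, -83.6, 171.4]
tcp_rot: [-1.48, -0.62, 0.619]
contact_force: [-0.6, 0.1, 0.3]
finger_gap: 0.0
time: 15.35
tcp_pos: [485.9, -83.6, 170.8]
tcp_rot: [-1.48, -0.62, 0.619]
contact_force: [-0.1, 0.3, -0.1]
finger_gap: -0.1
```

```bash
python3 -m inch '[[0,0,0.05,0,0,0,0],[0,0,0,0,0,0,0]]'; python3 -m inch '[[0,0,0.05,0,0,0,0],[0,0,0,0,0,0,0]]'
```

```text
time: 15.6
tcp_pos: [485.9, -83.6, 170.3]
tcp_rot: [-1.48, -0.62, 0.619]
contact_force: [-0.8, -0.5, -0.1]
finger_gap: 0.1
time: 15.85
tcp_pos: [485.9, -83.5, 169.8]
tcp_rot: [-1.48, -0.62, 0.619]
contact_force: [0.1, -0.6, -0.1]
finger_gap: 0.1
```

```bash
python3 -m inch '[[0,0,0.05,0,0,0,0],[0,0,0,0,0,0,0]]';python3 -m inch '[[0,0,0.05,0,0,0,0],[0,0,0,0,0,0,0]]'
```

```text
time: 16.1
tcp_pos: [485.9, -83.6, 169.3]
tcp_rot: [-1.48, -0.62, 0.619]
contact_force: [0.2, 0.3, -1.0]
finger_gap: -0.0
time: 16.35
tcp_pos: [486.1, -83.6, 169.0]
tcp_rot: [-1.48, -0.62, 0.619]
contact_force: [-1.1, -0.3, 2.0]
finger_gap: 0.0
```

```bash
python3 -m inch '[[0,0,0.05,0,0,0,0]]'; python3 -m inch '[[0,0,0.05,0,0,0,0]]';python3 -m inch '[[0,0,0.05,0,0,0,0]]'
```

```text
time: 16.48
tcp_pos: [486.2, -83.6, 168.7]
tcp_rot: [-1.48, -0.621, 0.619]
contact_force: [-1.8, -0.5, 4.1]
finger_gap: 0.1
time: 16.6
tcp_pos: [486.4, -83.7, 168.5]
tcp_rot: [-1.48, -0.621, 0.618]
contact_force: [0.2, -0.1, 4.6]
finger_gap: 0.1
time: 16.73
tcp_pos: [486.5, -83.7, 168.4]
tcp_rot: [-1.48, -0.621, 0.618]
contact_force: [-0.9, 0.0, 5.5]
finger_gap: -0.1
```

```bash
python3 -m inch '[[0,0,0.05,0,0,0,0]]'; python3 -m inch '[[0,0,0.05,0,0,0,0]]';python3 -m inch '[[0,0,0.05,0,0,0,0]]'
```

```text
time: 16.85
tcp_pos: [486.6, -83.7, 168.2]
tcp_rot: [-1.48, -0.621, 0.618]
contact_force: [-1.3, 0.7, 6.4]
finger_gap: 0.1
time: 16.98
tcp_pos: [486.6, -83.7, 168.1]
tcp_rot: [-1.48, -0.621, 0.618]
contact_force: [-0.7, 0.2, 5.0]
finger_gap: -0.2
time: 17.1
tcp_pos: [486.6, -83.7, 167.9]
tcp_rot: [-1.48, -0.621, 0.618]
contact_force: [-1.7, 0.9, 6.4]
finger_gap: -0.3
```

```bash
python3 -m inch '[[0,0,0.07,0,0,0,0],[0,0,0.07,0,0,0,0]]'; python3 -m inch '[[0,0,0.07,0,0,0,0],[0,0,0.07,0,0,0,0]]'
```

```text
time: 17.35
tcp_pos: [486.6, -83.7, 167.2]
tcp_rot: [-1.48, -0.621, 0.617]
contact_force: [-1.4, 0.5, 5.8]
finger_gap: 0.0
time: 17.6
tcp_pos: [486.6, -83.7, 166.4]
tcp_rot: [-1.479, -0.621, 0.617]
contact_force: [-2.2, 0.2, 6.5]
finger_gap: -0.0
```

```bash
python3 -m inch '[[0,0,0.07,0,0,0,0],[0,0,0.07,0,0,0,0]]'; python3 -m inch '[[0,0,0.07,0,0,0,0],[0,0,0.07,0,0,0,0]]'
```

```text
time: 17.85
tcp_pos: [486.6, -83.8, 165.7]
tcp_rot: [-1.479, -0.622, 0.617]
contact_force: [-2.0, -0.1, 5.8]
finger_gap: 0.3
time: 18.1
tcp_pos: [486.6, -83.8, 165.0]
tcp_rot: [-1.479, -0.622, 0.617]
contact_force: [-1.7, -0.1, 5.8]
finger_gap: 0.2
```

```bash
python3 -m inch '[[0,0,0.07,0,0,0,0],[0,0,0.07,0,0,0,0]]'; python3 -m inch '[[0,0,0.07,0,0,0,0],[0,0,0.07,0,0,0,0]]'; python3 -m inch '[[0,0,0.07,0,0,0,0],[0,0,0.07,0,0,0,0]]'
```

```text
time: 18.35
tcp_pos: [486.6, -83.8, 164.2]
tcp_rot: [-1.478, -0.622, 0.616]
contact_force: [-1.6, -0.5, 5.4]
finger_gap: -0.1
time: 18.6
tcp_pos: [486.6, -83.8, 163.5]
tcp_rot: [-1.478, -0.622, 0.616]
contact_force: [-0.8, 0.6, 5.8]
finger_gap: 0.1
time: 18.85
tcp_pos: [486.6, -83.8, 162.7]
tcp_rot: [-1.478, -0.622, 0.616]
contact_force: [-1.1, 0.3, 5.3]
finger_gap: -0.2
```

```bash
python3 -m inch '[[0,0,0.07,0,0,0,0],[0,0,0.07,0,0,0,0]]'; python3 -m inch '[[0,0,0.07,0,0,0,0],[0,0,0.07,0,0,0,0]]'
```

```text
time: 19.1
tcp_pos: [486.6, -83.8, 162.0]
tcp_rot: [-1.477, -0.622, 0.616]
contact_force: [-2.0, 0.0, 5.7]
finger_gap: -0.1
time: 19.35
tcp_pos: [486.6, -83.8, 161.3]
tcp_rot: [-1.477, -0.622, 0.616]
contact_force: [-1.6, -0.3, 4.9]
finger_gap: 0.4
```

```bash
python3 -m inch '[[0,0,0.07,0,0,0,0],[0,0,0.07,0,0,0,0]]'; python3 -m inch '[[0,0,0.07,0,0,0,0],[0,0,0.07,0,0,0,0]]'; python3 -m inch '[[0,0,0.07,0,0,0,0],[0,0,0.07,0,0,0,0]]'
```

```text
time: 19.6
tcp_pos: [486.6, -83.8, 160.5]
tcp_rot: [-1.477, -0.622, 0.616]
contact_force: [-1.8, 0.0, 5.6]
finger_gap: 0.3
time: 19.85
tcp_pos: [486.7, -83.9, 159.9]
tcp_rot: [-1.477, -0.622, 0.615]
contact_force: [-1.6, -0.6, 7.6]
finger_gap: 0.3
time: 20.1
tcp_pos: [486.9, -83.9, 159.8]
tcp_rot: [-1.476, -0.623, 0.614]
contact_force: [-3.1, 0.2, 8.6]
finger_gap: 0.3
```

```bash
python3 -m inch '[[0,0,0.07,0,0,0,0],[0,0,0.07,0,0,0,0]]'; python3 -m inch '[[0,0,0.07,0,0,0,0],[0,0,0.07,0,0,0,0]]'; python3 -c "
from h import *
to([486,-83.5,160])"
```

```text
time: 20.35
tcp_pos: [487.0, -83.9, 159.8]
tcp_rot: [-1.476, -0.623, 0.614]
contact_force: [-2.4, 0.1, 8.5]
finger_gap: -0.2
time: 20.6
tcp_pos: [487.0, -84.0, 159.8]
tcp_rot: [-1.475, -0.623, 0.614]
contact_force: [-2.7, -0.1, 8.5]
finger_gap: -0.0
t 20.6 tcp [487.  -84.  159.8] F [-2.7 -0.1  8.5] gap -0.0 xang 45.35 tilt [0.0031 0.0076]
need cm tool [-0.04 -0.02  0.1 ]
```

```bash
python3 -m inch '[[0,0,0.085,0,0,0,0],[0,0,0.095,0,0,0,0]]'; python3 -m inch '[[0,0,0.105,0,0,0,0],[0,0,0.105,0,0,0,0]]'
```

```text
time: 20.85
tcp_pos: [487.1, -84.0, 159.6]
tcp_rot: [-1.474, -0.623, 0.613]
contact_force: [-2.9, 1.4, 11.4]
finger_gap: -0.3
time: 21.1
tcp_pos: [487.3, -84.1, 159.4]
tcp_rot: [-1.474, -0.623, 0.612]
contact_force: [-3.3, 0.2, 11.1]
finger_gap: 0.0
```

```bash
python3 -m inch '[[0,0,0.115,0,0,0,0],[0,0,0.125,0,0,0,0]]'; python3 -m inch '[[0,0,0.13,0,0,0,0],[0,0,0.13,0,0,0,0]]'
```

```text
time: 21.35
tcp_pos: [487.4, -84.1, 159.2]
tcp_rot: [-1.473, -0.624, 0.611]
contact_force: [-3.5, 0.5, 12.5]
finger_gap: 0.1
time: 21.6
tcp_pos: [487.6, -84.2, 159.1]
tcp_rot: [-1.472, -0.624, 0.611]
contact_force: [-4.3, 0.5, 12.4]
finger_gap: -0.0
```

```bash
python3 -m inch '[[0,-0.03,0.14,0.03,0,0,0],[0,-0.03,0.15,0.03,0,0,0]]'; python3 -m inch '[[0,-0.03,0.155,0.03,0,0,0],[0,-0.03,0.155,0.03,0,0,0]]';python3 -c "
from h import *
to([486,-83.5,160])"
```

```text
time: 21.85
tcp_pos: [487.4, -84.2, 159.0]
tcp_rot: [-1.471, -0.625, 0.609]
contact_force: [-4.2, -0.2, 13.9]
finger_gap: 0.1
time: 22.1
tcp_pos: [487.4, -84.3, 158.9]
tcp_rot: [-1.471, -0.627, 0.607]
contact_force: [-4.3, 0.9, 14.9]
finger_gap: -0.1
t 22.1 tcp [487.4 -84.3 158.9] F [-4.3  0.9 14.9] gap -0.1 xang 45.29 tilt [0.008  0.0143]
need cm tool [-0.04 -0.11  0.16]
```

```bash
python3 -m inch '[[0,-0.03,0.16,0.03,0,0,0],[0,-0.03,0.16,0.03,0,0,0]]'; python3 -m inch '[[0,-0.03,0.16,0.03,0,0,0],[0,-0.03,0.16,0.03,0,0,0]]';python3 -m inch '[[0,-0.03,0.16,0.03,0,0,0],[0,-0.03,0.16,0.03,0,0,0]]'
```

```text
time: 22.35
tcp_pos: [487.4, -84.3, 158.9]
tcp_rot: [-1.47, -0.629, 0.604]
contact_force: [-3.9, 1.4, 15.2]
finger_gap: -0.1
time: 22.6
tcp_pos: [487.4, -84.4, 158.9]
tcp_rot: [-1.47, -0.631, 0.602]
contact_force: [-4.6, 0.9, 15.0]
finger_gap: -0.1
time: 22.85
tcp_pos: [487.4, -84.4, 158.9]
tcp_rot: [-1.469, -0.632, 0.6]
contact_force: [-3.7, 0.6, 14.8]
finger_gap: -0.2
```

```bash
python3 - <<'E'
from h import *
cap('scene','s9.png')
im=cv2.imread('pics/s9.png');f=8
c=cv2.resize(im[185:257,236:306],None,fx=f,fy=f,interpolation=cv2.INTER_CUBIC);cv2.imwrite('pics/c9.png',c)
E
python3 -m inch '[[0,0,-0.3,0,0,0,0],[0,0,-0.7,0,-0.4,0,0.4],[0,0,-1.5,0,-0.4,0,0.4],[4,0,-1.5,0,0,0,0],[4,0,-0.5,0,0,0,0],[4,0,0,0,0,0,0]]';python3 - <<'E'
from h import *
to([485.5,-83.8,158])
cap('scene','s10.png')
im=cv2.imread('pics/s10.png');f=8
c=cv2.resize(im[185:257,236:306],None,fx=f,fy=f,interpolation=cv2.INTER_CUBIC);cv2.imwrite('pics/c10.png',c)
E
```

```text
time: 23.65
tcp_pos: [486.8, -84.5, 207.1]
tcp_rot: [-1.49, -0.629, 0.607]
contact_force: [-0.6, 0.4, -0.0]
finger_gap: 40.3
t 23.65 tcp [486.8 -84.5 207.1] F [-0.6  0.4 -0. ] gap 40.3 xang 45.26 tilt [ 0.0154 -0.0026]
need cm tool [-0.09  4.91  0.21]
```

View pics/c9.png

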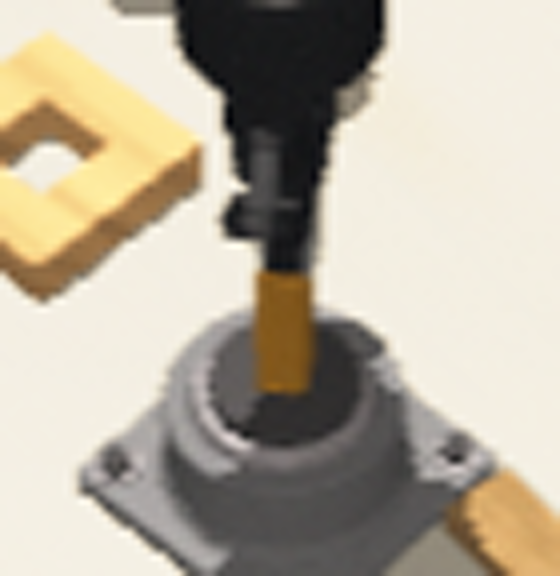

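View pics/c10.png

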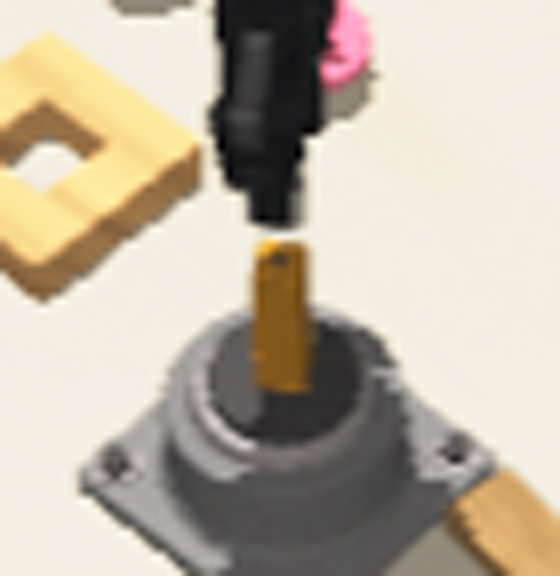

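```bash
python3 -m inch '[[4,-0.09,0,0.2,0.4,0,0.3],[4,0,1.5,0,0.3,0,0.2],[4,0,1.5,0,0,0,0],[4,0,0,0,0,0,0],[4,0,0,0,0,0,0]]';python3 -c "
from h import *
to([485.5,-83.8,132])"
```

```text
time: 24.32
tcp_pos: [483.1, -83.7, 172.4]
tcp_rot: [-1.479, -0.612, 0.621]
contact_force: [0.4, 0.3, -0.3]
finger_gap: 39.8
t 24.32 tcp [483.1 -83.7 172.4] F [ 0.4  0.3 -0.3] gap 39.8 xang 45.23 tilt [-0.006  -0.0002]
need cm tool [ 0.18  4.04 -0.2 ]
```

```bash
python3 -m inch '[[4,0.15,0.5,-0.15,-0.2,0,-0.2],[4,0,1.0,0,0,0,0],[4,0,1.0,0,0,0,0],[4,0,1.0,0,0,0,0],[4,0,0,0,0,0,0],[4,0,0,0,0,0,0]]';python3 -c "
from h import *
to([485.5,-83.8,132])"
```

```text
time: 25.08
tcp_pos: [485.5, -83.7, 135.0]
tcp_rot: [-1.481, -0.617, 0.617]
contact_force: [0.5, -0.5, 0.6]
finger_gap: 40.4
t 25.07 tcp [485.5 -83.7 135. ] F [ 0.5 -0.5  0.6] gap 40.4 xang 45.23 tilt [-0.0004 -0.0003]
need cm tool [-0.    0.3  -0.01]
```

```bash
python3 -m inch '[[4,0.3,0,0,0,0,0],[4,0.3,0,0,0,0,0],[4,0.2,0,0,0,0,0],[4,0,0,0,0,0,0]]';python3 -m inch '[[4,0.1,0,0,0,0,0],[4,0,0,0,0,0,0]]';python3 -m inch '[[4,0.1,0,0,0,0,0],[4,0,0,0,0,0,0]]'
```

```text
time: 25.58
tcp_pos: [492.3, -77.5, 135.9]
tcp_rot: [-1.482, -0.619, 0.616]
contact_force: [-0.8, 0.2, 0.4]
finger_gap: 39.9
time: 25.82
tcp_pos: [492.7, -77.2, 135.9]
tcp_rot: [-1.482, -0.618, 0.616]
contact_force: [-0.8, -0.4, 0.9]
finger_gap: 40.4
time: 26.08
tcp_pos: [493.1, -76.8, 135.9]
tcp_rot: [-1.482, -0.617, 0.617]
contact_force: [-0.5, -0.5, 0.7]
finger_gap: 40.3
```

```bash
python3 -m inch '[[4,0.15,0,0,0,0,0],[4,0,0,0,0,0,0]]';python3 -m inch '[[4,0.15,0,0,0,0,0],[4,0,0,0,0,0,0]]';python3 -m inch '[[4,0.15,0,0,0,0,0]]'
```

```text
time: 26.32
tcp_pos: [493.8, -76.3, 135.9]
tcp_rot: [-1.483, -0.616, 0.617]
contact_force: [-1.0, -0.9, 0.5]
finger_gap: 40.0
time: 26.58
tcp_pos: [494.4, -75.7, 135.9]
tcp_rot: [-1.483, -0.615, 0.618]
contact_force: [-2.1, -1.8, 0.9]
finger_gap: 40.0
time: 26.7
tcp_pos: [495.1, -75.1, 135.9]
tcp_rot: [-1.483, -0.614, 0.618]
contact_force: [-3.0, -3.7, 3.4]
finger_gap: 40.3
```

```bash
python3 -m inch '[[4,0.15,0,0,0,0,0]]';python3 -m inch '[[4,0.15,0,0,0,0,0]]';python3 -m inch '[[4,0.15,0,0,0,0,0]]'
python3 - <<'E'
from h import *
to([485.5,-83.8,132])
cap('scene','s11.png')
im=cv2.imread('pics/s11.png');f=8
c=cv2.resize(im[185:257,236:306],None,fx=f,fy=f,interpolation=cv2.INTER_CUBIC);cv2.imwrite('pics/c11.png',c)
E
```

```text
time: 26.82
tcp_pos: [496.0, -74.3, 135.9]
tcp_rot: [-1.483, -0.613, 0.619]
contact_force: [-2.4, -3.6, 3.1]
finger_gap: 39.9
time: 26.95
tcp_pos: [496.9, -73.4, 136.0]
tcp_rot: [-1.483, -0.613, 0.619]
contact_force: [-3.4, -2.6, 4.0]
finger_gap: 39.7
time: 27.08
tcp_pos: [497.9, -72.5, 136.1]
tcp_rot: [-1.483, -0.612, 0.619]
contact_force: [-3.3, -2.5, 3.7]
finger_gap: 40.2
t 27.07 tcp [497.9 -72.5 136.1] F [-3.3 -2.5  3.7] gap 40.2 xang 45.12 tilt [-0.0035 -0.0032]
need cm tool [-1.67  0.41  0.08]
```

View pics/c11.png

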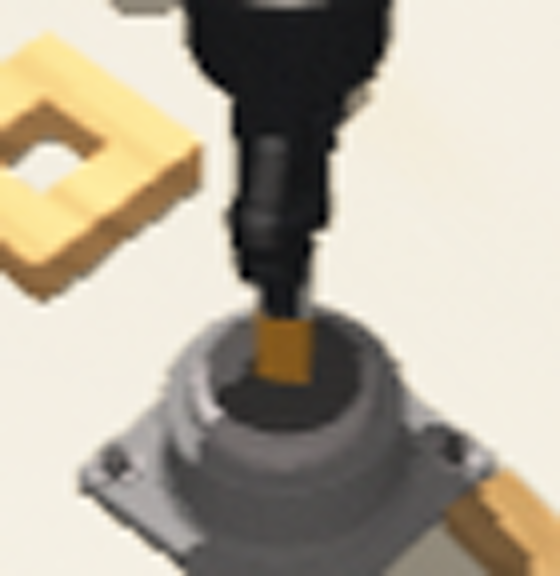

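```bash
python3 -m inch '[[4,0.15,0,0,0,0,0]]';python3 -m inch '[[4,0.1,0,0,0,0,0]]';python3 -m inch '[[4,-0.1,0,0,0,0,0],[4,-0.15,0,0,0,0,0],[4,-0.15,0,0,0,0,0]]';python3 -m inch '[[4,-0.15,0,0,0,0,0],[4,-0.15,0,0,0,0,0],[4,-0.15,0,0,0,0,0]]'
```

```text
time: 27.25
tcp_pos: [499.1, -71.4, 136.1]
tcp_rot: [-1.483, -0.612, 0.619]
contact_force: [-2.6, -3.4, 4.4]
finger_gap: 40.0
time: 27.38
tcp_pos: [499.9, -70.7, 136.2]
tcp_rot: [-1.484, -0.612, 0.619]
contact_force: [-4.1, -3.4, 5.2]
finger_gap: 40.0
time: 27.75
tcp_pos: [497.4, -72.6, 135.8]
tcp_rot: [-1.483, -0.614, 0.619]
contact_force: [-0.7, -0.8, -0.3]
finger_gap: 40.2
time: 28.12
tcp_pos: [494.3, -74.9, 135.3]
tcp_rot: [-1.482, -0.615, 0.619]
contact_force: [-1.9, -1.1, -0.0]
finger_gap: 40.1
```

```bash
python3 -m inch '[[4,-0.2,0,0,0,0,0],[4,-0.2,0,0,0,0,0],[4,-0.3,0,0,0,0,0],[4,-0.3,0,0,0,0,0],[4,0,0,0,0,0,0],[4,0,0,0,0,0,0]]';python3 - <<'E'
from h import *
to([485.5,-83.8,135])
cap('scene','s12.png')
im=cv2.imread('pics/s12.png');f=8
c=cv2.resize(im[185:257,236:306],None,fx=f,fy=f,interpolation=cv2.INTER_CUBIC);cv2.imwrite('pics/c12.png',c)
E
```

```text
time: 28.88
tcp_pos: [488.2, -81.7, 136.0]
tcp_rot: [-1.482, -0.618, 0.616]
contact_force: [-0.2, -0.4, -0.5]
finger_gap: 40.2
t 28.88 tcp [488.2 -81.7 136. ] F [-0.2 -0.4 -0.5] gap 40.2 xang 45.22 tilt [ 0.0016 -0.0003]
need cm tool [-0.34  0.1   0.04]
```

View pics/c12.png

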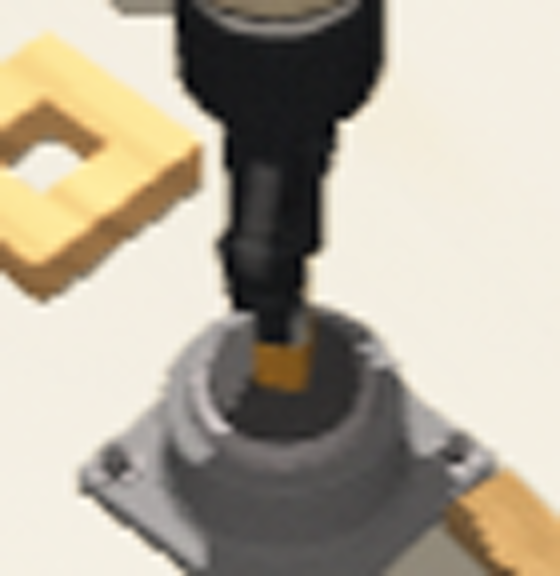

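Stub has settled back upright. Centre, then retreat straight up.

```bash
python3 -m inch '[[4,-0.3,0,0,0,0,0],[4,0,0,0,0,0,0],[4,0,-1.0,0,0,0,0],[4,0,-1.5,0,0,0,0],[4,0,-2,0,0,0,0],[4,0,-2,0,0,0,0],[4,0,-3,0,0,0,0],[4,0,-3,0,0,0,0],[4,0,0,0,0,0,0]]'
python3 -m inch '[[8,4,0,4,0,0,0],[8,4,0,4,0,0,0],[8,4,0,4,0,0,0],[8,4,0,4,0,0,0],[8,0,0,0,0,0,0],[8,0,0,0,0,0,0],[8,0,0,0,0,0,0]]'
python3 - <<'E'
from h import *
to([485.5,-83.8,135])
cap('scene','s13.png');cap('top','t13.png')
c=cv2.resize(cv2.imread('pics/s13.png')[185:257,236:306],None,fx=8,fy=8,interpolation=cv2.INTER_CUBIC);cv2.imwrite('pics/c13.png',c)
E
```

```text
time: 30.05
tcp_pos: [486.7, -84.2, 271.3]
tcp_rot: [-1.485, -0.623, 0.611]
contact_force: [-0.2, -0.1, -0.0]
finger_gap: 40.2
time: 30.92
tcp_pos: [484.7, 145.6, 270.7]
tcp_rot: [-1.488, -0.617, 0.608]
contact_force: [1.6, -0.3, -0.8]
finger_gap: 80.1
t 30.93 tcp [484.7 145.6 270.7] F [ 1.6 -0.3 -0.8] gap 80.1 xang 44.89 tilt [ 0.0071 -0.0024]
need cm tool [-16.18  13.62 -16.22]
```

View pics/c13.png

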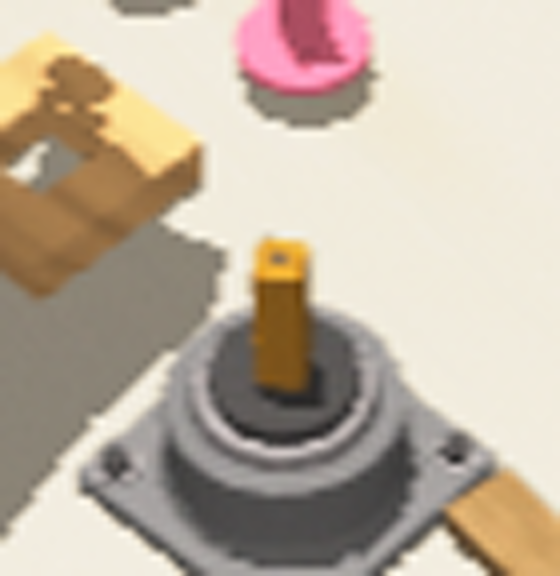

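View pics/t13.png

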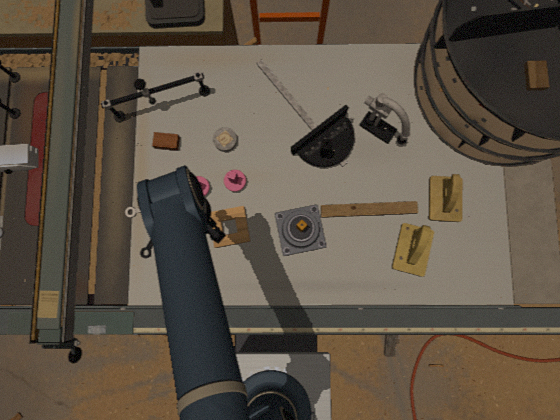

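Run:
```python
from h import *
t=cv2.imread('pics/t13.png')
hsv=cv2.cvtColor(t[205:255,275:330],cv2.COLOR_BGR2HSV);m=(hsv[...,1]>110)&(hsv[...,2]>110)
r,c=np.nonzero(m);print(len(r),onz('top',[205+r.mean(),275+c.mean()],137))
manip.hand_in()
```

```text
106 [ 500.12119838 -109.61440094  137.        ]
the job is handed in; nothing more can be done
```

The stub is seated in the hub's cup and standing free. The cup has been driven home and the taper rocked loose, and I handed the job in at about 31 s of the 67 s allowed. `hand_in` reports no verdict, so nothing below is a confirmed pass.

- **Seating:** I took the brass and dark stub from the rest and lowered it into the cup. It touched the cup wall slightly off-centre on the way in, with about 9 N upward on the tool. I corrected the position by the sideways force and released the stub there so it could centre itself.
- **Push:** With closed fingers on its top, the cup slid down about 9 mm at some 6 N, then the resistance rose as it reached home. I held readings of 14.8 to 15.2 N for about 0.75 s, so about 19.4 N on the cup with the stub's weight. A sideways force of about 4 N was also present. The highest push I read was 15.2 N, though forces are only read at the end of each call.
- **Rocking:** One finger pushed the square about 7.5 mm past first contact with some 5 N. I estimate a tilt of 7 to 8 degrees from the geometry rather than measuring it. The stub then fell back on its own.

**Last checks:**
- The final pictures show the stub upright, with its shoulder concentric on the cup's rim. The gripper was well clear and reading about zero force.
- The bystanders I could see were where they started.
- My final numeric check of the stub's position was unusable: it gave about (500, -110) mm because my colour mask probably also caught the oak strip. The final position therefore rests on the pictures and the earlier contact readings.
- Camera and contact heights for the cup's rim disagreed by up to 5 mm. I went by contact.

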